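# Start and seat the oil filler cap on a rocker cover

### The arm

A 7-joint arm with a two-finger parallel gripper is mounted at the origin on the work surface. World frame = base frame: x ahead of the robot, y to its left, z up, the work surface at z = 0. Lengths are in m, angles in rad, forces in N, time in s.
With the tool pointing down it reaches from about 0.4 to 0.875 m from the base axis. Payload 6.5 kg.
Tool frame: the origin (TCP) lies on the front face of the gripper's body, between the roots of the fingers; the fingertips stand 64 mm ahead of it and the grasp point (between the pads) lies 45 mm ahead of it (ctrl.tcp_to_grasp is the distance from the TCP to the grasp point, in m); z points along the fingers, y is the line along which they close (so a half turn about z gives the same grasp; the last joint's range is limited). The gripper opens to 88 mm and grips with 3 to 60 N. Pads are 18 mm wide; open, the fingers measure 123 mm over their backs; the gripper's body (75 mm by 187 mm) begins 45 mm behind the grasp point.
Start: joints at [-0.066, 0.536, -0.004, 1.538, 0.003, 1.067, -0.071], TCP at [0.65, 0, 0.303] pointing down, gripper open.
Joint ranges: [-2.7, 2.7], [-0.37, 2.16], [-1.27, 1.26], [0.24, 2.4], [-1.31, 4.45], [0.19, 1.91], [-2.76, 2.76]. Speed limits (rad/s): [2.39, 2.39, 3.14, 3.14, 3.14, 3.14, 3.14].

### API

Orientations are given as a rotation vector (axis times angle).
In Python, from workcell import ctrl gives the robot as it stands. The module is installed in compiled form; this text tells all that it offers.
- The arm moves only by the tool send_rows, never from a script. Its argument "deltas" is a list of rows, each an object of numbers: "dx", "dy", "dz": the shift along the tool's x, y, z in mm; "yaw": the turn about the tool's z in rad. A call has 1 to 12 rows; each row is the pose to reach, as a shift and turn from the pose commanded when the call began, along the tool's axes at that moment; what a row does not reach only later rows make up. A row lasts 1/10 s, in which the tool goes at most 50 mm and 8.59 degrees, less where a joint would pass 70% of its speed; a pose out of reach is approached as far as the arm can. A call with a gripper value outside its range is refused whole. "claw" is the closure, from 0 (fully open) to 1 (shut), set as the call begins (left out, the last holds). The fingers move at their own pace and stop on an object; "grip_force" is the grip in N (left out, the last holds). Time passes only in rows, so rows that repeat a pose let the fingers close. It gives the time, the measured TCP pose, the force, the opening and the grip force at its end, in the units of the state.
- ctrl.get_obs(): the state, without advancing time (a new reading comes with each control period).
- ctrl.get_image(name): name is "scene" or "side" or "wrist"; returns the picture (384x512x3 uint8, red, green, blue); there is no depth.
- ctrl.calibration(name): a dict with "fx", "fy", "cx", "cy" (pixels), "k1" (the pictures are not rectified: a ray, as slopes to the right and down, at radius r is drawn at 1 + k1 r^2 times it, then the intrinsics apply), "xyz" and "attitude" of the camera in the world. Camera axes: x right, y up, looking along -z (the intrinsics and any distortion apply to the point x, -y, -z); pixel columns grow to the right and rows downward; lengths in m; the calibration is good to about 2 mm. A picture is of the moment at which its call begins: read the wrist's pose just before it. calibration takes no time and is no camera call; for the wrist camera it gives the pose at the moment of the call.
- ctrl.hand_in(): hands the job in; it is judged then, once.
The state is a dict: "time": time; "q": joint angles; "qvel": joint speeds; "effort": joint torques, N m; "tool_pos": TCP position; "ee_rot": TCP orientation; "ft_force": force on the tool from outside, world axes, zero at the start; "ft_torque": the same for the moment, N m; "finger_gap": finger opening in m; "gripper_force": force on a finger pad.
Only numpy, scipy, OpenCV 4.12 (cv2) and the standard library are available. Lean on these libraries where they do the work, as an engineer would, in place of code of your own. Each camera call takes 0.05 s, during which the arm holds its last target. There are 200 camera calls.

### The job

On the bench lies an engine's rocker cover with its black oil filler cap only standing loose in the neck, thread not caught. Without lifting the cap out of the neck, turn it gently backward (anticlockwise from above) until you feel it drop at the thread start, then screw it in clockwise until it is home and snug on its seal: firm, but not forced. Leave the other things on the bench where they are and let go of the cap.

Things in the scene. Friction and masses are not known exactly. Their poses are not given: they have to be found in the camera images.
- cap_grip (a point): Oil filler cap, black plastic: round fluted head 54 mm across, 18 mm high, gripped across at any yaw; on top a raised bar 44 x 11 mm, 8 mm high. Point on the cap's axis half-way up the head, 9 mm above the head's underside. z is the cap's axis (up), x points along the bar to the end with the pip. About 0.09 kg; a 25 N grip slips round at about 0.5 Nm. Seated on its rubber seal, the point is 9.5 to 10.5 mm above the rim.
- cap_pip (a point): Small round pip moulded on the cap's top at one end of the bar, 22.5 mm from the axis, level with the top of the head. At the start the three thread starts of the cap stand on those of the neck: turned anticlockwise under a light push (3 to 6 N), the cap lifts 0.05 mm per degree, passes the starts after 20 to 70 degrees and drops about 5 mm within some 8 degrees.
- cap_foot (a point): Centre of the flat foot of the cap's screw shank, 26 mm below cap_grip on the axis, hidden in the neck. Shank 34 mm across, right-hand thread, three equal starts, lead 18 mm per turn (6 mm from start to start), 1 mm sideways play. Turned about a point more than 1 mm off the neck's axis the cap leans and binds, so the hand must give way to side forces.
- cap_seal (a point): Centre of the rubber seal ring under the head, 10.6 mm below cap_grip on the axis. After the drop (seal 3.5 to 5 mm above the rim) the cap screws in clockwise almost freely (under 0.25 Nm), 0.05 mm per degree, for 75 to 105 degrees; then the seal meets the rim and the torque climbs. Snug is 0.5 Nm (0.3 to 0.8 Nm) while turning, some 20 degrees on; more crushes the seal. Stopped, a tight cap sticks and torque reads unsure. It stays tight when let go.
- neck_rim (a point): Centre of the top rim of the filler neck, an upright aluminium tube 51 mm across outside, 43 mm inside, standing 24 mm above the top of the rocker cover. z (up) is the neck's axis, y runs along the cover away from the neck's end. Nothing fixed within 100 mm of the axis is higher than the rim. The thread lugs inside are hidden under the cap; where they start round the neck is not known.
- cover: Rocker cover of a three-cylinder engine, cast aluminium, fixed on the bench, 160 x 400 mm, 60 mm high. Origin on the bench under the neck's axis; y along its length: it reaches 65 mm to -y, 335 mm to +y, 75 mm to -x, 85 mm to +x. Three plug wells in line along y; the two far ones hold ignition coils, up to 93 mm above the bench.
- belt_mid (a point): Rolled black drive belt, a ring 100 mm across and 24 mm high; its centre. Leave alone.
- coil_mid (a point): Loose black ignition coil lying on the bench, 135 mm long, 27 mm high; middle of its head. Leave alone.
- spanner_grip (a point): Steel spanner 170 mm long lying flat; middle of its handle. Leave alone.
- plug_box_mid (a point): Small white spark-plug box lying down, 26 x 100 x 26 mm; its centre. Leave alone.
- oil_mid (a point): Grey oil bottle, 84 mm across, 210 mm high, upright; its centre. Leave alone.
- filter_mid (a point): White canister oil filter, 76 mm across, 83 mm high; its centre. Leave alone.
- carton_mid (a point): Cardboard box 85 x 120 x 55 mm; its centre. Leave alone.
Mind the look-alikes: they are no part of the job. What is shaped like the part that bears cap_grip but blue or pink is not meant.

How it is judged:
On the way:
1. the cap, turned back from where it stood, has dropped at the thread start (z of cap_grip in the frame of neck_rim between 0.0125 and 0.0168 m and x of cap_pip in the frame of neck_rim above 0.0125 m and angle between cap_grip's own z axis and vertical below 0.06 rad), for 0.1 s.
At the end, for the whole second after the job is handed in: The cap stands level (within 2 degrees) and centred (within 2 mm) in its neck with its seal on the rim (centre of the head less than 10.6 mm above the rim), drawn down so that it still bears on the rim with more than 8 N when let go, and is at rest (z of cap_grip in the frame of neck_rim below 0.0106 m and horizontal distance between cap_grip and neck_rim below 0.002 m and angle between cap_grip's own z axis and vertical below 0.035 rad and contact force between cap and cover above 8 N and linear speed of cap below 0.01 m/s); the robot touches nothing.
It fails at once if the cap is lifted out of the neck (z of cap_grip in the frame of neck_rim above 0.027 m).
It fails at once if the cap is forced: its head bears on the neck with more than 75 N (contact force between cap and cover above 75 N).
It fails at once if another thing on the bench is pushed more than 20 mm (distance of any of belt_mid, coil_mid, spanner_grip, plug_box_mid, oil_mid, filter_mid, carton_mid from where it was at the start of the episode above 0.02 m).
It also fails if it takes over 64 s, if anything falls off the work surface, if the arm or the gripper's body presses on something with over 40 N, if the wrist force passes 120 N, or if a joint passes its speed limit or range.

## Working session

There is one attempt and no reset: what is moved stays moved. The work goes in short steps, Python scripts to look and compute and a tool call to move; the robot and the scene stay as the last step left them, time stands still between calls to the robot, and variables do not carry over. Pictures are saved under pics/ and viewed, at most 10 in all, crops included, and the job is handed in when it is done.

Besides the shell and the picture viewer there is one more tool, called as name(argument=value, ...) on one line, values as JSON. send_rows: Moves the arm, as the interface text tells. Its arguments: {"type":"object","properties":{"deltas":{"type":"array"},"claw":{"type":"number"},"grip_force":{"type":"number"}},"required":["deltas"]}

```bash
mkdir -p pics; cat > h.py <<'E'
import numpy as np, cv2
from scipy.spatial.transform import Rotation as R
from workcell import ctrl
def pose(c):
    a=np.array(c["attitude"],float)
    r=R.from_rotvec(a).as_matrix() if a.size==3 else (a.reshape(3,3) if a.size==9 else R.from_quat(a).as_matrix())
    return np.array(c["xyz"]),r
def ray(c,u,v):
    K=np.array([[c["fx"],0,c["cx"]],[0,c["fy"],c["cy"]],[0,0,1.]])
    p=cv2.undistortPoints(np.array([[[u,v]]],float),K,np.array([c["k1"],0,0,0.]))[0,0]
    o,r=pose(c); d=r@np.array([p[0],-p[1],-1]); return o,d
def onz(c,u,v,z):
    o,d=ray(c,u,v); return o+d*(z-o[2])/d[2]
E
python3 - <<'E'
from h import *
for n in ["scene","side","wrist"]:
    c=ctrl.calibration(n); print(n,c)
    cv2.imwrite(f"pics/{n}0.png",ctrl.get_image(n)[:,:,::-1])
ims=[cv2.imread(f"pics/{n}0.png") for n in ["scene","side"]]
o=ctrl.get_obs(); print(o)
E
```

```text
scene {'fx': 409.19071646684586, 'fy': 409.19071646684586, 'cx': 253.0475629831478, 'cy': 189.34354531868829, 'k1': -0.09638971970804995, 'xyz': array([1.33944759, 0.63749315, 0.74162128]), 'attitude': array([0.55128826, 1.10457886, 1.9579592 ])}
side {'fx': 407.2758450030694, 'fy': 407.2758450030694, 'cx': 256.94650770810944, 'cy': 190.5835878394158, 'k1': -0.08147428822139684, 'xyz': array([-0.04348789, -0.87290342,  0.71005532]), 'attitude': array([ 1.03653119, -0.28037815, -0.5031922 ])}
wrist {'fx': 326.5941511435098, 'fy': 326.5941511435098, 'cx': 254.94934154102745, 'cy': 194.54591559858227, 'k1': -0.0703378576855951, 'xyz': array([0.64956491, 0.07934419, 0.38310646]), 'attitude': array([-0.30988266,  0.00229897,  0.00048084])}
{'time': 0.15, 'q': array([-0.06619846,  0.5370174 , -0.00444849,  1.53860654,  0.00258988,
        1.06729271, -0.07121544]), 'qvel': array([ 0.0004856 , -0.00289868,  0.00034862, -0.00261784,  0.00118754,
        0.00157752,  0.00296045]), 'effort': array([ 1.87267411e-03, -5.71325254e+01,  9.91865471e-01, -2.51826882e+01,
       -5.61970426e-02,  1.52406085e-02,  1.04863441e-04]), 'tool_pos': array([6.49626607e-01, 6.94891054e-06, 3.02039270e-01]), 'ee_rot': array([-2.22076157e+00, -2.22089026e+00,  1.55508257e-03]), 'ft_force': array([-0.3022143 ,  0.29534219,  0.58608309]), 'ft_torque': array([0.05470091, 0.02242068, 0.00794774]), 'gripper_force': 0.0, 'finger_gap': 0.08823694065099111}
```

View pics/scene0.png

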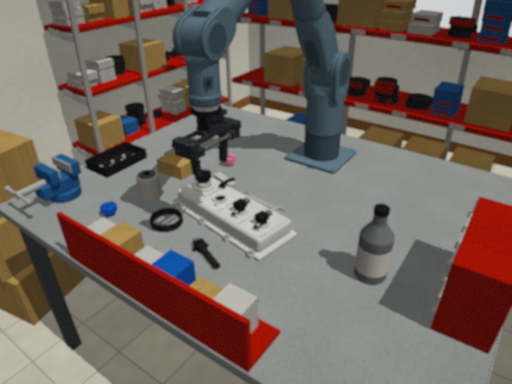

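View pics/wrist0.png

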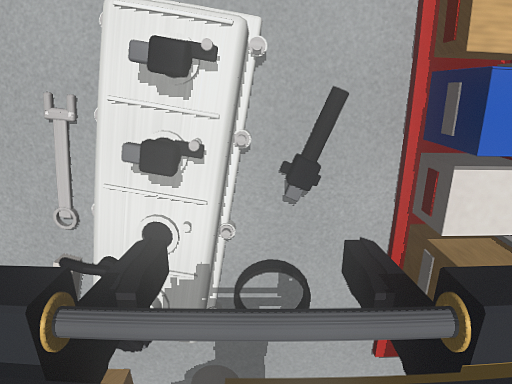

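Scene picture: black cap in the neck at about (203,177). Look-alikes are the blue cap (108,208), the pink one (230,160), the plug well and coils on the cover (240,204) and (262,217), and the belt (166,219). I choose the black one at (203,177) and check it in a close crop beside the side view.

```bash
python3 - <<'E'
from h import *
a=cv2.imread("pics/scene0.png")[145:225,160:240]; s=cv2.imread("pics/side0.png")
a=cv2.resize(a,(384,384),interpolation=cv2.INTER_CUBIC)
cv2.imwrite("pics/c1.png",cv2.resize(np.hstack([a,s]),(800,343)))
c=ctrl.calibration("scene"); print(onz(c,203,177,.09))
E
```

```text
[ 0.50997429 -0.16496884  0.09      ]
```

View pics/c1.png

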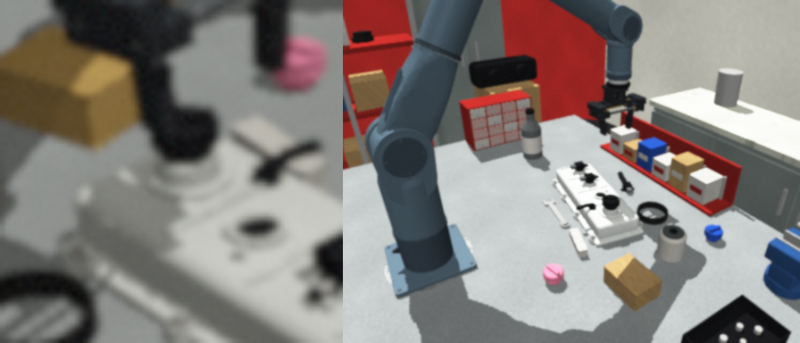

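Crop: the black fluted cap stands on the neck at scene (204,176) and side (300,226). It is clearly the black one; the pink and blue caps lie on the bench. Next I triangulate it.

```bash
python3 - <<'E'
from h import *
S=ctrl.calibration("scene");D=ctrl.calibration("side")
o1,d1=ray(S,204.3,176);o2,d2=ray(D,300.2,226)
t=np.linalg.lstsq(np.stack([d1,-d2],1),o2-o1,rcond=None)[0]
print(o1+d1*t[0],o2+d2*t[1])
for z in(.1,.11):print(onz(S,204.3,176,z),onz(D,300.2,226,z))
W=ctrl.calibration("wrist");o=ctrl.get_obs();r=R.from_rotvec(o["ee_rot"]).as_matrix();print(r.round(3))
E
```

```text
[ 0.51288107 -0.15604179  0.09793086] [ 0.51868997 -0.16138397  0.0970574 ]
[ 0.51553806 -0.15349097  0.1       ] [ 0.51599132 -0.16479951  0.1       ]
[ 0.52837912 -0.14116307  0.11      ] [ 0.50682037 -0.17640672  0.11      ]
[[-0.     1.    -0.001]
 [ 1.     0.    -0.   ]
 [-0.    -0.001 -1.   ]]
```

send_rows(deltas=[{"dx": -40,"dy": -35},{"dx": -80,"dy": -70},{"dx": -120,"dy": -105},{"dx": -155,"dy": -135},{"dx": -155,"dy": -135},{"dx": -155,"dy": -135}])

```text
invalid input
```

```bash
python3 - <<'E'
from h import *
o=ctrl.get_obs();print(o["time"],o["tool_pos"],o["q"],o["ft_force"])
c=ctrl.calibration("wrist");im=ctrl.get_image("wrist")[:,:,::-1].copy();cv2.imwrite("pics/w1.png",im)
E
```

```text
0.15 [6.49626607e-01 6.94891054e-06 3.02039270e-01] [-0.06619846  0.5370174  -0.00444849  1.53860654  0.00258988  1.06729271
 -0.07121544] [-0.3022143   0.29534219  0.58608309]
```

View pics/w1.png

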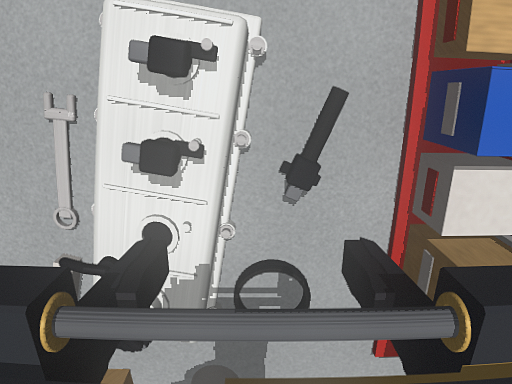

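The move was refused, so the picture shows the same view. Each row may need all four keys, so I retry with them.

send_rows(deltas=[{"dx": -38,"dy": -32,"dz": 0,"yaw": 0},{"dx": -76,"dy": -65,"dz": 0,"yaw": 0},{"dx": -114,"dy": -98,"dz": 0,"yaw": 0},{"dx": -155,"dy": -135,"dz": 0,"yaw": 0},{"dx": -155,"dy": -135,"dz": 0,"yaw": 0},{"dx": -155,"dy": -135,"dz": 0,"yaw": 0}])

```text
time: 0.8
tool_pos: [0.5142, -0.1564, 0.3029]
ee_rot: [2.225, 2.218, -0.0]
ft_force: [0.8, 0.4, -0.7]
finger_gap: 0.0884
gripper_force: 0.0
```

```bash
python3 - <<'E'
from h import *
o=ctrl.get_obs();print(o["time"],o["tool_pos"],o["q"],o["ft_force"])
c=ctrl.calibration("wrist");im=ctrl.get_image("wrist")[:,:,::-1].copy();cv2.imwrite("pics/w2.png",im)
print(c["xyz"],c["attitude"])
E
```

```text
0.8 [ 0.51415297 -0.15636765  0.30292229] [ 0.18682341  0.34406634  0.03056284  1.83968285 -0.01229474  0.9579684
  0.21939124] [ 0.84066771  0.35891826 -0.74247782]
[ 0.51430139 -0.07701874  0.3840701 ] [-0.31004842  0.0012753  -0.00308613]
```

View pics/w2.png

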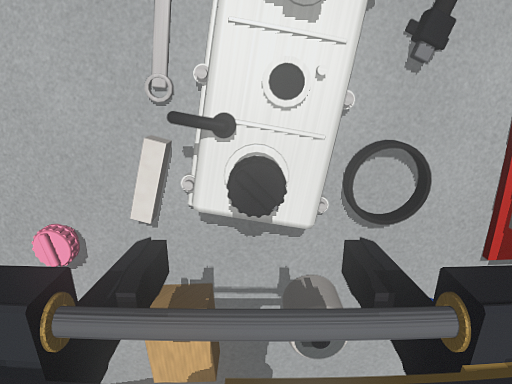

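Wrist view: the black cap is at (257,186), about 60 px across, on the neck. The dipstick handle is at (225,125), the belt at (387,183), and the carton and filter are near the bottom. The area round the cap is clear.

```bash
python3 - <<'E'
from h import *
im=cv2.imread("pics/w2.png");c=ctrl.calibration("wrist")
g=cv2.cvtColor(im,cv2.COLOR_BGR2GRAY);m=np.zeros_like(g);m[145:225,215:300]=(g[145:225,215:300]<75)*255
cs=max(cv2.findContours(m,0,2)[0],key=cv2.contourArea)
x,y,w,hh=cv2.boundingRect(cs);print(x,y,w,hh,cv2.minEnclosingCircle(cs),cv2.fitEllipse(cs))
o,r=pose(c)
print("left/right width at z:")
for z in(.104,.109,.113):
    print(z,onz(c,x+w/2-.5,y+hh/2,z), onz(c,x+w-.5,y+hh/2,z)[0]-onz(c,x-.5,y+hh/2,z)[0], onz(c,x+w/2,y-.5,z)[1])
v=im[145:225,215:300].astype(float);v=np.clip((v-20)*4,0,255).astype(np.uint8)
cv2.imwrite("pics/w2c.png",cv2.resize(v,None,fx=7,fy=7,interpolation=cv2.INTER_CUBIC))
# cover side edges for its heading: long white contour
E
```

```text
227 162 59 56 ((256.21258544921875, 186.6759033203125), 30.376821517944336) ((256.5686340332031, 189.02392578125), (52.84383010864258, 54.44799041748047), 27.53067970275879)
left/right width at z:
0.104 [ 0.51609583 -0.16059133  0.104     ] 0.05291977018312127 -0.13458951990108148
0.109 [ 0.51608001 -0.15906972  0.109     ] 0.051975145323951755 -0.13353204879819816
0.113 [ 0.51606735 -0.15785243  0.113     ] 0.05121944543661622 -0.1326860719158915
```

View pics/w2c.png

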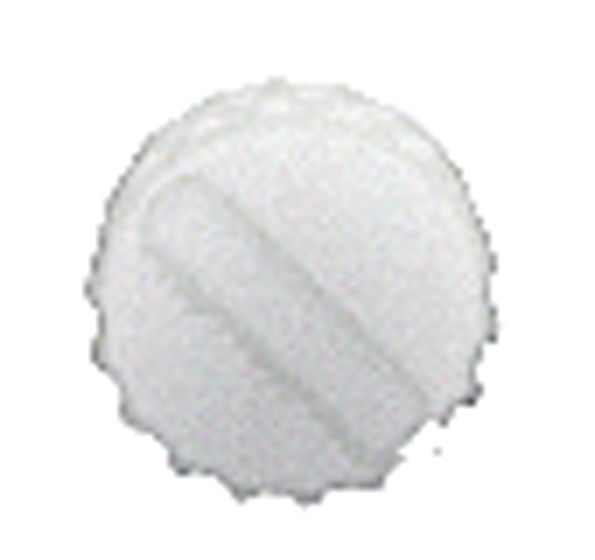

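send_rows(deltas=[{"dx": -2,"dy": 2,"dz": 40,"yaw": 0},{"dx": -2,"dy": 2,"dz": 80,"yaw": 0},{"dx": -2,"dy": 2,"dz": 110,"yaw": 0},{"dx": -2,"dy": 2,"dz": 110,"yaw": 0},{"dx": -2,"dy": 2,"dz": 110,"yaw": 0}])

```text
time: 1.35
tool_pos: [0.5181, -0.1556, 0.193]
ee_rot: [-2.219, -2.224, -0.001]
ft_force: [0.6, -0.1, 0.4]
finger_gap: 0.0881
gripper_force: 0.0
```

```bash
python3 - <<'E'
from h import *
o=ctrl.get_obs();print(o["time"],o["tool_pos"],o["ft_force"],o["ft_torque"])
c=ctrl.calibration("wrist");im=ctrl.get_image("wrist")[:,:,::-1].copy();cv2.imwrite("pics/w3.png",im)
print(c["xyz"])
E
```

```text
1.35 [ 0.51810633 -0.15560357  0.19295823] [ 0.59717148 -0.08577055  0.36249215] [ 0.00274192 -0.04140213  0.02652781]
[ 0.51781284 -0.07634649  0.27419247]
```

View pics/w3.png

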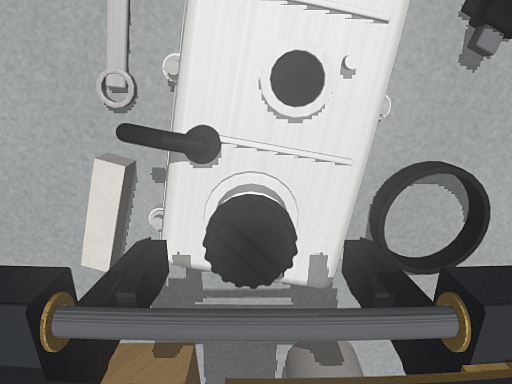

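Close view: the cap is at (250,240) between the fingers, with the way down clear. I refine its axis from the head's outline.

```bash
python3 - <<'E'
from h import *
im=cv2.imread("pics/w3.png");c=ctrl.calibration("wrist")
g=cv2.cvtColor(im,cv2.COLOR_BGR2GRAY);m=np.zeros_like(g);m[170:300,190:310]=(g[170:300,190:310]<75)*255
m=cv2.morphologyEx(m,cv2.MORPH_OPEN,np.ones((5,5)))
cs=max(cv2.findContours(m,0,2)[0],key=cv2.contourArea)
x,y,w,hh=cv2.boundingRect(cs);print(x,y,w,hh)
for z in(.106,.110,.113):
    row=242
    print(z,onz(c,x+w/2-.5,row,z)[:2], onz(c,x+w-.5,row,z)[0]-onz(c,x-.5,row,z)[0], "bottom",onz(c,x+w/2,y+hh-.5,z)[1])
for z in(.092,.095): print("top edge low",z,onz(c,x+w/2,y-.5,z)[1])
print(ctrl.get_obs()["tool_pos"])
# aerial strip for cover heading: right edge of the cover
E
```

```text
204 200 93 88
0.106 [ 0.51568115 -0.15939269] 0.05318940259368177 bottom -0.1896890090993116
0.11 [ 0.51573983 -0.15743942] 0.051931258573878925 bottom -0.187019107853266
0.113 [ 0.51578384 -0.15597447] 0.050987650559026765 bottom -0.18501668191873177
top edge low 0.092 -0.13849700225451028
top edge low 0.095 -0.1374864151073564
[ 0.5185563  -0.15618123  0.19390807]
```

send_rows(deltas=[{"dx": -4,"dy": -2.5,"dz": 15,"yaw": 0},{"dx": -4,"dy": -2.5,"dz": 30,"yaw": 0},{"dx": -4,"dy": -2.5,"dz": 39,"yaw": 0},{"dx": -4,"dy": -2.5,"dz": 39,"yaw": 0},{"dx": -4,"dy": -2.5,"dz": 39,"yaw": 0}])

```text
time: 1.9
tool_pos: [0.5153, -0.1609, 0.1547]
ee_rot: [2.22, 2.221, 0.001]
ft_force: [0.6, -0.1, 0.3]
finger_gap: 0.0878
gripper_force: 0.0
```

send_rows(deltas=[{"dx": 0,"dy": 0,"dz": 0,"yaw": 0},{"dx": 0,"dy": 0,"dz": 0,"yaw": 0},{"dx": 0,"dy": 0,"dz": 0,"yaw": 0},{"dx": 0,"dy": 0,"dz": 0,"yaw": 0},{"dx": 0,"dy": 0,"dz": 0,"yaw": 0},{"dx": 0,"dy": 0,"dz": 0,"yaw": 0}], claw=1, grip_force=10)

```text
time: 2.5
tool_pos: [0.5146, -0.161, 0.1538]
ee_rot: [2.221, 2.221, 0.0]
ft_force: [0.2, -0.2, 1.3]
finger_gap: 0.0536
gripper_force: 10.0
```

```bash
cat > s.py <<'E'
from h import *
o=ctrl.get_obs()
for k in["time","tool_pos","ft_force","ft_torque","finger_gap","gripper_force"]:print(k,np.round(o[k],4))
r=R.from_rotvec(o["ee_rot"]).as_matrix();print("F in tool",(r.T@o["ft_force"]).round(2),"yaw ccw deg",np.degrees(np.arctan2(r[1,0],r[0,0])).round(1),"q7",o["q"][6].round(3))
E
python3 s.py
```

```text
time 2.5
tool_pos [ 0.5146 -0.161   0.1538]
ft_force [ 0.1934 -0.2011  1.2683]
ft_torque [ 0.0284  0.0822 -0.0328]
finger_gap 0.0536
gripper_force 10.0
F in tool [-0.2   0.19 -1.27] yaw ccw deg 90.0 q7 0.235
```

send_rows(deltas=[{"dx": 0,"dy": 0,"dz": 0,"yaw": 0},{"dx": 0,"dy": 0,"dz": 0,"yaw": 0},{"dx": 0,"dy": 0,"dz": 1,"yaw": 0},{"dx": 0,"dy": 0,"dz": 1,"yaw": 0},{"dx": 0,"dy": 0,"dz": 1,"yaw": 0}], grip_force=25)

```text
time: 3.0
tool_pos: [0.5147, -0.1611, 0.1536]
ee_rot: [2.221, 2.221, 0.0]
ft_force: [-2.5, 0.5, 10.3]
finger_gap: 0.0533
gripper_force: 25.0
```

```bash
python3 s.py
```

```text
time 3.0
tool_pos [ 0.5147 -0.1611  0.1536]
ft_force [-2.4558  0.5438 10.333 ]
ft_torque [0.2037 0.6459 0.0537]
finger_gap 0.0533
gripper_force 24.9995
F in tool [  0.54  -2.45 -10.33] yaw ccw deg 90.0 q7 0.236
```

send_rows(deltas=[{"dx": 0,"dy": 0,"dz": -0.6,"yaw": 0},{"dx": 0,"dy": 0,"dz": -0.75,"yaw": -0.05},{"dx": 0,"dy": 0,"dz": -0.9,"yaw": -0.1},{"dx": 0,"dy": 0,"dz": -1.05,"yaw": -0.15},{"dx": 0,"dy": 0,"dz": -1.15,"yaw": -0.2},{"dx": 0,"dy": 0,"dz": -1.15,"yaw": -0.2}])

```text
time: 3.6
tool_pos: [0.5151, -0.1609, 0.1543]
ee_rot: [1.987, 2.432, 0.001]
ft_force: [1.0, 0.6, 4.3]
finger_gap: 0.0531
gripper_force: 25.0
```

```bash
python3 s.py
```

```text
time 3.6
tool_pos [ 0.5151 -0.1609  0.1543]
ft_force [0.958  0.6163 4.3244]
ft_torque [ 0.1744 -0.0974  0.0322]
finger_gap 0.0531
gripper_force 24.9993
F in tool [ 0.41  1.07 -4.32] yaw ccw deg 101.5 q7 0.395
```

send_rows(deltas=[{"dx": 0,"dy": 0,"dz": -0.15,"yaw": -0.05},{"dx": 0,"dy": 0,"dz": -0.3,"yaw": -0.1},{"dx": 0,"dy": 0,"dz": -0.43,"yaw": -0.15},{"dx": 0,"dy": 0,"dz": -0.57,"yaw": -0.2},{"dx": 0,"dy": 0,"dz": -0.57,"yaw": -0.2}])

```text
time: 4.1
tool_pos: [0.515, -0.1608, 0.1547]
ee_rot: [1.736, 2.617, 0.001]
ft_force: [0.6, 1.7, 4.5]
finger_gap: 0.0533
gripper_force: 25.0
```

```bash
python3 s.py
```

```text
time 4.1
tool_pos [ 0.515  -0.1608  0.1547]
ft_force [0.5887 1.6749 4.478 ]
ft_torque [ 0.2642 -0.2291  0.0369]
finger_gap 0.0533
gripper_force 24.9993
F in tool [ 1.31  1.2  -4.48] yaw ccw deg 112.9 q7 0.555
```

Push is steady at about 4.5 N, and I carry on.

send_rows(deltas=[{"dx": 0,"dy": 0,"dz": -0.15,"yaw": -0.05},{"dx": 0,"dy": 0,"dz": -0.3,"yaw": -0.1},{"dx": 0,"dy": 0,"dz": -0.43,"yaw": -0.15},{"dx": 0,"dy": 0,"dz": -0.43,"yaw": -0.15}])

```text
time: 4.5
tool_pos: [0.5149, -0.1606, 0.155]
ee_rot: [1.536, 2.74, 0.001]
ft_force: [2.1, 2.2, 4.0]
finger_gap: 0.0535
gripper_force: 25.0
```

send_rows(deltas=[{"dx": 0,"dy": 0,"dz": -0.15,"yaw": -0.05},{"dx": 0,"dy": 0,"dz": -0.3,"yaw": -0.1},{"dx": 0,"dy": 0,"dz": -0.3,"yaw": -0.1}])

```text
time: 4.8
tool_pos: [0.5147, -0.1607, 0.1552]
ee_rot: [1.398, 2.813, 0.001]
ft_force: [1.1, 2.8, 3.0]
finger_gap: 0.0534
gripper_force: 25.0
```

```bash
python3 s.py
```

```text
time 4.8
tool_pos [ 0.5147 -0.1607  0.1552]
ft_force [1.135  2.752  3.0454]
ft_torque [ 0.5153 -0.2549 -0.0223]
finger_gap 0.0534
gripper_force 24.9995
F in tool [ 1.51  2.57 -3.04] yaw ccw deg 127.2 q7 0.755
```

send_rows(deltas=[{"dx": 0.15,"dy": 0.25,"dz": 0,"yaw": -0.05},{"dx": 0.15,"dy": 0.25,"dz": -0.15,"yaw": -0.1},{"dx": 0.15,"dy": 0.25,"dz": -0.15,"yaw": -0.1}])

```text
time: 5.1
tool_pos: [0.5144, -0.1606, 0.1552]
ee_rot: [-1.256, -2.879, -0.0]
ft_force: [0.8, 2.4, 2.6]
finger_gap: 0.0527
gripper_force: 25.0
```

send_rows(deltas=[{"dx": 0,"dy": 0,"dz": -0.14,"yaw": -0.05},{"dx": 0,"dy": 0,"dz": -0.28,"yaw": -0.1},{"dx": 0,"dy": 0,"dz": -0.28,"yaw": -0.1}])

```text
time: 5.4
tool_pos: [0.5145, -0.1607, 0.1553]
ee_rot: [-1.111, -2.938, -0.0]
ft_force: [1.3, 0.5, 0.3]
finger_gap: 0.0535
gripper_force: 25.0
```

```bash
python3 s.py
```

```text
time 5.4
tool_pos [ 0.5145 -0.1607  0.1553]
ft_force [1.2886 0.4814 0.2689]
ft_torque [ 0.3014 -0.38    0.0588]
finger_gap 0.0535
gripper_force 24.9995
F in tool [-0.65  1.21 -0.27] yaw ccw deg 138.6 q7 0.916
```

send_rows(deltas=[{"dx": 0,"dy": 0,"dz": 0.6,"yaw": 0},{"dx": 0,"dy": 0,"dz": 0.6,"yaw": 0}])

```text
time: 5.6
tool_pos: [0.5147, -0.161, 0.1549]
ee_rot: [1.111, 2.938, -0.0]
ft_force: [2.4, -0.1, -0.3]
finger_gap: 0.0533
gripper_force: 25.0
```

```bash
python3 s.py
```

```text
time 5.6
tool_pos [ 0.5147 -0.161   0.1549]
ft_force [ 2.4023 -0.0664 -0.3008]
ft_torque [ 0.1705 -0.3815 -0.0018]
finger_gap 0.0533
gripper_force 25.0
F in tool [-1.85  1.54  0.3 ] yaw ccw deg 138.6 q7 0.916
```

Force has gone, so the start has been passed. I follow it down in small steps.

send_rows(deltas=[{"dx": -0.15,"dy": 0.15,"dz": 0.7,"yaw": -0.02},{"dx": -0.15,"dy": 0.15,"dz": 1.4,"yaw": -0.04},{"dx": -0.15,"dy": 0.15,"dz": 1.4,"yaw": -0.04}])

```text
time: 5.9
tool_pos: [0.5147, -0.161, 0.1534]
ee_rot: [-1.048, -2.962, 0.0]
ft_force: [1.8, -1.5, -0.3]
finger_gap: 0.0529
gripper_force: 25.0
```

```bash
python3 s.py
```

```text
time 5.9
tool_pos [ 0.5147 -0.161   0.1534]
ft_force [ 1.7501 -1.4531 -0.3293]
ft_torque [-0.0809 -0.4593  0.0134]
finger_gap 0.0529
gripper_force 24.9997
F in tool [-2.27 -0.03  0.33] yaw ccw deg 141.0 q7 0.949
```

send_rows(deltas=[{"dx": -0.2,"dy": 0,"dz": 0.6,"yaw": -0.01},{"dx": -0.2,"dy": 0,"dz": 1.2,"yaw": -0.03},{"dx": -0.2,"dy": 0,"dz": 1.2,"yaw": -0.03}])

```text
time: 6.2
tool_pos: [0.5147, -0.1609, 0.1522]
ee_rot: [-1.003, -2.977, 0.0]
ft_force: [0.1, -0.6, -0.6]
finger_gap: 0.0533
gripper_force: 25.0
```

send_rows(deltas=[{"dx": -0.1,"dy": 0,"dz": 0.6,"yaw": -0.01},{"dx": -0.1,"dy": 0,"dz": 0.9,"yaw": -0.02},{"dx": -0.1,"dy": 0,"dz": 0.9,"yaw": -0.02}])

```text
time: 6.5
tool_pos: [0.5149, -0.1609, 0.1514]
ee_rot: [-0.974, -2.986, 0.0]
ft_force: [0.4, -0.6, -1.1]
finger_gap: 0.0531
gripper_force: 25.0
```

```bash
python3 s.py
```

```text
time 6.5
tool_pos [ 0.5149 -0.1609  0.1514]
ft_force [ 0.4398 -0.6401 -1.0884]
ft_torque [ 0.0939 -0.1439 -0.0027]
finger_gap 0.0531
gripper_force 24.9999
F in tool [-0.73 -0.26  1.09] yaw ccw deg 143.9 q7 0.989
```

send_rows(deltas=[{"dx": 0,"dy": 0,"dz": 0.5,"yaw": 0},{"dx": 0,"dy": 0,"dz": 0.9,"yaw": 0},{"dx": 0,"dy": 0,"dz": 0.9,"yaw": 0}])

```text
time: 6.8
tool_pos: [0.5149, -0.161, 0.1506]
ee_rot: [-0.975, -2.986, 0.0]
ft_force: [0.5, -0.8, 0.1]
finger_gap: 0.0534
gripper_force: 25.0
```

```bash
python3 s.py
```

```text
time 6.8
tool_pos [ 0.5149 -0.161   0.1506]
ft_force [ 0.5228 -0.7591  0.1422]
ft_torque [ 0.1311  0.0313 -0.042 ]
finger_gap 0.0534
gripper_force 25.0
F in tool [-0.87 -0.3  -0.14] yaw ccw deg 143.9 q7 0.988
```

send_rows(deltas=[{"dx": 0,"dy": 0,"dz": 0.4,"yaw": 0},{"dx": 0,"dy": 0,"dz": 0.7,"yaw": 0},{"dx": 0,"dy": 0,"dz": 0.7,"yaw": 0}])

```text
time: 7.1
tool_pos: [0.5151, -0.1611, 0.1504]
ee_rot: [0.975, 2.986, -0.001]
ft_force: [-2.2, -0.2, 4.4]
finger_gap: 0.0531
gripper_force: 25.0
```

```bash
python3 s.py
```

```text
time 7.1
tool_pos [ 0.5151 -0.1611  0.1504]
ft_force [-2.2084 -0.1863  4.3772]
ft_torque [ 0.0694  0.3415 -0.0193]
finger_gap 0.0531
gripper_force 24.9998
F in tool [ 1.67 -1.45 -4.38] yaw ccw deg 143.9 q7 0.988
```

Dropped about 5 mm, firm on the thread. Now I screw clockwise.

send_rows(deltas=[{"dx": 0.1,"dy": -0.1,"dz": -0.1,"yaw": 0.05},{"dx": 0.1,"dy": -0.1,"dz": 0.1,"yaw": 0.1},{"dx": 0.1,"dy": -0.1,"dz": 0.24,"yaw": 0.15},{"dx": 0.1,"dy": -0.1,"dz": 0.37,"yaw": 0.2},{"dx": 0.1,"dy": -0.1,"dz": 0.37,"yaw": 0.2}])

```text
time: 7.6
tool_pos: [0.5156, -0.1611, 0.1499]
ee_rot: [1.268, 2.873, 0.0]
ft_force: [1.0, -0.4, 1.2]
finger_gap: 0.0533
gripper_force: 25.0
```

```bash
python3 s.py
```

```text
time 7.6
tool_pos [ 0.5156 -0.1611  0.1499]
ft_force [ 0.9996 -0.3811  1.2187]
ft_torque [-0.0832 -0.2966 -0.013 ]
finger_gap 0.0533
gripper_force 25.0005
F in tool [-0.96  0.48 -1.22] yaw ccw deg 132.4 q7 0.827
```

send_rows(deltas=[{"dx": 0,"dy": 0,"dz": 0.2,"yaw": 0.05},{"dx": 0,"dy": 0,"dz": 0.35,"yaw": 0.1},{"dx": 0,"dy": 0,"dz": 0.5,"yaw": 0.15},{"dx": 0,"dy": 0,"dz": 0.65,"yaw": 0.2},{"dx": 0,"dy": 0,"dz": 0.8,"yaw": 0.25},{"dx": 0,"dy": 0,"dz": 0.93,"yaw": 0.3},{"dx": 0,"dy": 0,"dz": 0.93,"yaw": 0.3}])

```text
time: 8.3
tool_pos: [0.5154, -0.161, 0.149]
ee_rot: [1.682, 2.652, 0.0]
ft_force: [0.6, -0.8, 5.1]
finger_gap: 0.053
gripper_force: 25.0
```

```bash
python3 s.py
```

```text
time 8.3
tool_pos [ 0.5154 -0.161   0.149 ]
ft_force [ 0.6225 -0.847   5.0555]
ft_torque [-0.0923 -0.1993 -0.1058]
finger_gap 0.053
gripper_force 25.0002
F in tool [-1.04  0.21 -5.05] yaw ccw deg 115.3 q7 0.587
```

send_rows(deltas=[{"dx": 0,"dy": 0,"dz": 0,"yaw": 0.05},{"dx": 0,"dy": 0,"dz": 0.1,"yaw": 0.1},{"dx": 0,"dy": 0,"dz": 0.24,"yaw": 0.15},{"dx": 0,"dy": 0,"dz": 0.38,"yaw": 0.2},{"dx": 0,"dy": 0,"dz": 0.52,"yaw": 0.25},{"dx": 0,"dy": 0,"dz": 0.66,"yaw": 0.3},{"dx": 0,"dy": 0,"dz": 0.66,"yaw": 0.3}])

```text
time: 9.0
tool_pos: [0.5152, -0.1611, 0.1482]
ee_rot: [2.058, 2.372, 0.0]
ft_force: [0.7, -0.8, 2.9]
finger_gap: 0.0533
gripper_force: 25.0
```

```bash
python3 s.py
```

```text
time 9.0
tool_pos [ 0.5152 -0.1611  0.1482]
ft_force [ 0.6773 -0.8164  2.9178]
ft_torque [-0.1362 -0.0949 -0.0726]
finger_gap 0.0533
gripper_force 25.0003
F in tool [-0.91  0.56 -2.92] yaw ccw deg 98.1 q7 0.35
```

send_rows(deltas=[{"dx": 0,"dy": 0,"dz": 0.14,"yaw": 0.05},{"dx": 0,"dy": 0,"dz": 0.28,"yaw": 0.1},{"dx": 0,"dy": 0,"dz": 0.42,"yaw": 0.15},{"dx": 0,"dy": 0,"dz": 0.56,"yaw": 0.2},{"dx": 0,"dy": 0,"dz": 0.7,"yaw": 0.25},{"dx": 0,"dy": 0,"dz": 0.84,"yaw": 0.3},{"dx": 0,"dy": 0,"dz": 1.1,"yaw": 0.4},{"dx": 0,"dy": 0,"dz": 1.1,"yaw": 0.4}])

```text
time: 9.8
tool_pos: [0.515, -0.1611, 0.147]
ee_rot: [2.489, 1.916, -0.0]
ft_force: [1.2, -0.3, 3.7]
finger_gap: 0.0532
gripper_force: 25.0
```

```bash
python3 s.py
```

```text
time 9.8
tool_pos [ 0.515  -0.1611  0.147 ]
ft_force [ 1.1707 -0.254   3.655 ]
ft_torque [-0.1386  0.0114 -0.0729]
finger_gap 0.0532
gripper_force 25.0007
F in tool [ 0.05  1.2  -3.65] yaw ccw deg 75.2 q7 0.035
```

send_rows(deltas=[{"dx": 0,"dy": 0,"dz": 0.13,"yaw": 0.05},{"dx": 0,"dy": 0,"dz": 0.27,"yaw": 0.1},{"dx": 0,"dy": 0,"dz": 0.4,"yaw": 0.15},{"dx": 0,"dy": 0,"dz": 0.53,"yaw": 0.2}])

```text
time: 10.2
tool_pos: [0.5149, -0.161, 0.1464]
ee_rot: [-2.667, -1.66, 0.0]
ft_force: [0.6, -0.4, 5.5]
finger_gap: 0.0533
gripper_force: 25.0
```

```bash
python3 s.py
```

```text
time 10.2
tool_pos [ 0.5149 -0.161   0.1464]
ft_force [ 0.5988 -0.4444  5.5201]
ft_torque [-0.1559  0.1076  0.1505]
finger_gap 0.0533
gripper_force 24.9986
F in tool [-0.13  0.73 -5.52] yaw ccw deg 63.8 q7 -0.121
```

send_rows(deltas=[{"dx": 0,"dy": 0,"dz": 0.05,"yaw": 0.05},{"dx": 0,"dy": 0,"dz": 0.18,"yaw": 0.1},{"dx": 0,"dy": 0,"dz": 0.32,"yaw": 0.15}])

```text
time: 10.5
tool_pos: [0.5148, -0.1611, 0.146]
ee_rot: [-2.784, -1.456, 0.0]
ft_force: [-0.5, -0.0, 4.1]
finger_gap: 0.0535
gripper_force: 25.0
```

```bash
python3 s.py
```

```text
time 10.5
tool_pos [ 0.5148 -0.1611  0.146 ]
ft_force [-0.5159 -0.0474  4.1008]
ft_torque [-0.1295  0.1109  0.0257]
finger_gap 0.0535
gripper_force 24.9985
F in tool [-0.33 -0.4  -4.1 ] yaw ccw deg 55.2 q7 -0.238
```

send_rows(deltas=[{"dx": 0,"dy": 0,"dz": 0.12,"yaw": 0.05},{"dx": 0,"dy": 0,"dz": 0.25,"yaw": 0.1}])

```text
time: 10.7
tool_pos: [0.5148, -0.1609, 0.1457]
ee_rot: [-2.853, -1.315, 0.0]
ft_force: [-0.1, -0.3, 4.5]
finger_gap: 0.0537
gripper_force: 25.0
```

```bash
python3 s.py
```

```text
time 10.7
tool_pos [ 0.5148 -0.1609  0.1457]
ft_force [-0.15   -0.2669  4.4659]
ft_torque [-0.1182  0.1075 -0.003 ]
finger_gap 0.0537
gripper_force 24.9984
F in tool [-0.3   0.06 -4.47] yaw ccw deg 49.5 q7 -0.316
```

send_rows(deltas=[{"dx": 0,"dy": 0,"dz": 0.12,"yaw": 0.05},{"dx": 0,"dy": 0,"dz": 0.25,"yaw": 0.1}])

```text
time: 10.9
tool_pos: [0.5148, -0.1608, 0.1455]
ee_rot: [-2.915, -1.171, 0.0]
ft_force: [-0.5, 0.1, 4.6]
finger_gap: 0.0533
gripper_force: 25.0
```

```bash
python3 s.py
```

```text
time 10.9
tool_pos [ 0.5148 -0.1608  0.1455]
ft_force [-0.5003  0.0579  4.5501]
ft_torque [-0.0116  0.0921  0.115 ]
finger_gap 0.0533
gripper_force 24.9985
F in tool [-0.32 -0.39 -4.55] yaw ccw deg 43.8 q7 -0.393
```

send_rows(deltas=[{"dx": 0,"dy": 0,"dz": 0.12,"yaw": 0.05},{"dx": 0,"dy": 0,"dz": 0.25,"yaw": 0.1}])

```text
time: 11.1
tool_pos: [0.515, -0.1608, 0.1454]
ee_rot: [-2.97, -1.024, -0.0]
ft_force: [-0.8, 0.9, 5.7]
finger_gap: 0.0536
gripper_force: 25.0
```

```bash
python3 s.py
```

```text
time 11.1
tool_pos [ 0.515  -0.1608  0.1454]
ft_force [-0.8397  0.9009  5.6791]
ft_torque [0.0462 0.1232 0.0766]
finger_gap 0.0536
gripper_force 24.9985
F in tool [-0.11 -1.23 -5.68] yaw ccw deg 38.0 q7 -0.471
```

send_rows(deltas=[{"dx": 0,"dy": 0,"dz": 0.1,"yaw": 0.05},{"dx": 0,"dy": 0,"dz": 0.2,"yaw": 0.1}])

```text
time: 11.3
tool_pos: [0.5152, -0.1608, 0.1454]
ee_rot: [-3.017, -0.874, -0.001]
ft_force: [-0.9, 0.5, 6.9]
finger_gap: 0.0532
gripper_force: 25.0
```

```bash
python3 s.py
```

```text
time 11.3
tool_pos [ 0.5152 -0.1608  0.1454]
ft_force [-0.9086  0.5401  6.8873]
ft_torque [0.022  0.0231 0.163 ]
finger_gap 0.0532
gripper_force 24.9983
F in tool [-0.48 -0.94 -6.89] yaw ccw deg 32.3 q7 -0.548
```

send_rows(deltas=[{"dx": 0,"dy": 0,"dz": 0.1,"yaw": 0.05},{"dx": 0,"dy": 0,"dz": 0.2,"yaw": 0.1}])

```text
time: 11.5
tool_pos: [0.5153, -0.1607, 0.1453]
ee_rot: [-3.057, -0.723, -0.001]
ft_force: [-0.4, 2.6, 9.7]
finger_gap: 0.0536
gripper_force: 25.0
```

```bash
python3 s.py
```

```text
time 11.5
tool_pos [ 0.5153 -0.1607  0.1453]
ft_force [-0.3522  2.5767  9.7073]
ft_torque [0.1836 0.169  0.2216]
finger_gap 0.0536
gripper_force 24.9983
F in tool [ 0.84 -2.46 -9.71] yaw ccw deg 26.6 q7 -0.626
```

The seal is meeting: descent has stopped and push is rising. I ease the push, firm the grip a little and turn on, reading torque while moving.

send_rows(deltas=[{"dx": 0,"dy": -0.15,"dz": -0.6,"yaw": 0},{"dx": 0,"dy": -0.15,"dz": -0.6,"yaw": 0.05},{"dx": 0,"dy": -0.15,"dz": -0.5,"yaw": 0.1}], grip_force=30)

```text
time: 11.8
tool_pos: [0.5147, -0.1607, 0.1453]
ee_rot: [-3.089, -0.569, 0.001]
ft_force: [-0.7, -1.3, 4.6]
finger_gap: 0.0533
gripper_force: 30.0
```

```bash
python3 s.py
```

```text
time 11.8
tool_pos [ 0.5147 -0.1607  0.1453]
ft_force [-0.6735 -1.2933  4.5702]
ft_torque [-0.0944  0.0833  0.4389]
finger_gap 0.0533
gripper_force 29.9988
F in tool [-1.09  0.97 -4.57] yaw ccw deg 20.9 q7 -0.704
```

send_rows(deltas=[{"dx": 0,"dy": 0,"dz": 0.05,"yaw": 0.03},{"dx": 0,"dy": 0,"dz": 0.1,"yaw": 0.06}])

```text
time: 12.0
tool_pos: [0.5147, -0.1607, 0.1451]
ee_rot: [-3.106, -0.474, 0.001]
ft_force: [-0.0, -0.3, 4.0]
finger_gap: 0.053
gripper_force: 30.0
```

```bash
python3 s.py; python3 - <<'E'
from h import *
im=ctrl.get_image("wrist")[:,:,::-1]; cv2.imwrite("pics/w4.png",im); print(ctrl.calibration("wrist")["xyz"])
E
```

```text
time 12.0
tool_pos [ 0.5147 -0.1607  0.1451]
ft_force [-0.0355 -0.2924  3.9611]
ft_torque [-0.0554  0.1633  0.6612]
finger_gap 0.053
gripper_force 29.9992
F in tool [-0.12  0.27 -3.96] yaw ccw deg 17.4 q7 -0.751
[ 0.59024953 -0.13713288  0.22627917]
```

View pics/w4.png

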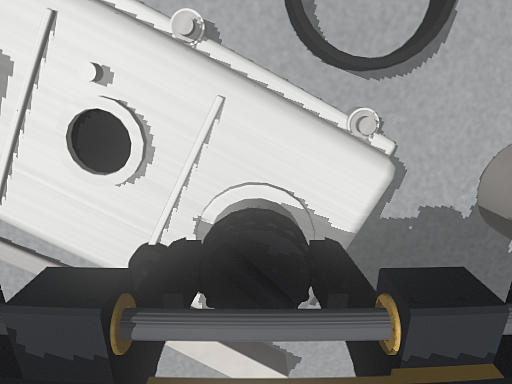

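Torque is 0.66 Nm while turning, which is snug, so I stop. The view shows the cap centred with its bar turned along with the hand. The dipstick knob at (150,262) is beside the left finger, so I open only partway before lifting.

send_rows(deltas=[{"dx": 0,"dy": 0,"dz": 0,"yaw": 0},{"dx": 0,"dy": 0,"dz": 0,"yaw": 0},{"dx": 0,"dy": 0,"dz": 0,"yaw": 0},{"dx": 0,"dy": 0,"dz": 0,"yaw": 0}], claw=0.27)

```text
time: 12.45
tool_pos: [0.5147, -0.1607, 0.1451]
ee_rot: [-3.106, -0.471, 0.001]
ft_force: [-0.3, -0.1, 0.4]
finger_gap: 0.0645
gripper_force: 0.0
```

```bash
python3 s.py
```

```text
time 12.45
tool_pos [ 0.5147 -0.1607  0.1451]
ft_force [-0.322  -0.1191  0.437 ]
ft_torque [0.07   0.124  0.0263]
finger_gap 0.0645
gripper_force 0.0
F in tool [-0.34  0.02 -0.44] yaw ccw deg 17.2 q7 -0.753
```

send_rows(deltas=[{"dx": 0,"dy": 0,"dz": -10,"yaw": 0},{"dx": 0,"dy": 0,"dz": -30,"yaw": 0},{"dx": 0,"dy": 0,"dz": -60,"yaw": 0},{"dx": 0,"dy": 0,"dz": -90,"yaw": 0},{"dx": 0,"dy": 0,"dz": -90,"yaw": 0},{"dx": 0,"dy": 0,"dz": -90,"yaw": 0}])

```text
time: 13.05
tool_pos: [0.5151, -0.1608, 0.2361]
ee_rot: [3.106, 0.471, 0.003]
ft_force: [-0.2, 0.4, -0.0]
finger_gap: 0.0647
gripper_force: 0.0
```

```bash
python3 s.py; python3 - <<'E'
from h import *
im=ctrl.get_image("wrist")[:,:,::-1]
v=np.clip(im.astype(float)*2,0,255).astype(np.uint8); cv2.imwrite("pics/w5.png",v)
E
```

```text
time 13.05
tool_pos [ 0.5151 -0.1608  0.2361]
ft_force [-0.2339  0.4141 -0.0252]
ft_torque [0.0401 0.0738 0.0508]
finger_gap 0.0647
gripper_force 0.0
F in tool [-0.1  -0.46  0.02] yaw ccw deg 17.2 q7 -0.818
```

View pics/w5.png

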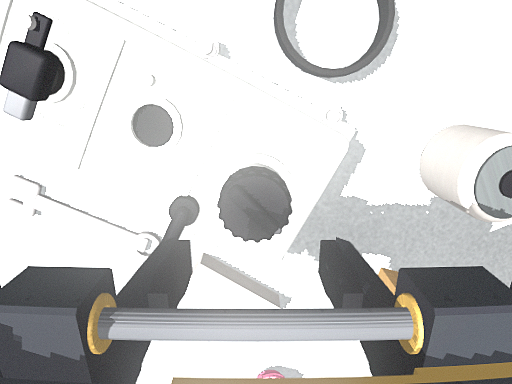

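The cap sits level on the neck at (255,204) and the hand is clear. The bar kept its slant relative to the hand, so the grip did not slip. I hand in.

```bash
python3 -c "
from workcell import ctrl
print(ctrl.hand_in())"
```

```text
the job is handed in; nothing more can be done
None
```

The job is handed in, verdict not shown: I backed the cap off about 54° until it dropped some 5 mm at the thread start, screwed it about 126° clockwise to roughly 0.66 Nm while turning, and released it; nothing else on the bench was touched as far as I could tell.

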